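# Roll the shaft blank into the V-block and bring it against the end stop

### The job

Roll the steel bar that lies on the bench across to the V-block, up its ramp and down into the V, and slide it along the V until its end rests against the end stop. Only push it with the fingers; never pick it up or lift either end; leave everything else where it stands, and take the hand away at the end.

Things in the scene. Friction and masses are not known exactly. Their poses are not given: they have to be found in the camera images.
- bar: plain round ground steel bar (shaft blank), smooth and lightly oiled (friction about 0.2), 30 mm diameter, 130 mm long, 0.5 to 0.85 kg, lying on the bench on the V-block's ramp side, roughly parallel to the V (up to 0.18 rad askew). It rolls easily, soon stops on the flat bench when no longer pushed, and rolls back down the ramp if let go there. Origin: the middle of its axis (15 mm above what it lies on); x: along its axis; y and z turn with it as it rolls.
- vblock: steel V-block fixed to the bench. Origin: on the bench, below the bottom line of the V, halfway along it; x: along the V, z: up. The 90-degree V runs from x=-60 to +60 mm, bottom line at y=0, 2 mm above the bench. Far V face rises to 30 mm at y=-28, cheek behind it 34 mm high to y=-53. A bar lying in the V has its axis at y=0, 23 mm above the bench.
- ramp_lip (a point): middle of the lip at the top of the V-block's ramp, 16 mm above the bench, at V-block y=+14 mm. The ramp, as long as the V (x=-60 to +60 mm), rises straight from the bench at y=+110 mm to this lip; from it the near V face goes down to the bottom line. The bar starts 140 to 210 mm to the +y side.
- stop_face (a point): point on the end stop's face where the end of a seated bar meets it: V-block x=-60, y=0 mm, 23 mm up. The stop is a plate 10 mm thick, 36 mm high, y=-53 to +13 mm, at the V's -x end; the +x end is open. Against the stop the bar's middle is at x=+5 mm, its other end 10 mm past the open end. The bar starts with its middle at x=+26 to +42 mm, so clears the stop as it rolls in.
- upright_blank: bystander: short round steel blank, 30 mm diameter, 60 mm high, standing on end. Origin: centre of its underside.
- ring_gauge: bystander: flat steel ring, 60 mm outside diameter, 16 mm high, lying on the bench. Origin: centre of its underside.
- plug_gauge: bystander: dark steel plug gauge standing upright, foot 36 mm diameter, 88 mm high. Origin: centre of its underside.
- oil_bottle: bystander: small white bottle, 40 mm diameter, 85 mm high. Origin: centre of its underside.
- gauge_tray: bystander: open wooden tray, 90 by 120 by 30 mm. Origin: centre of its underside.
- brush: bystander: brush with a wooden handle, 170 mm long, lying along its x. Origin: middle of its underside.
- gauge_block: bystander: small steel gauge block, 35 by 9 mm, 30 mm high. Origin: centre of its underside.
Things that resemble listed ones, but are neither listed nor needed, are in the scene too. What is shaped like the bar but yellow is not meant.

How it is judged:
By the outcome, as a careful person would: the job done as asked, in the order asked, and still so for the second after the job is handed in, with the robot touching nothing.
It also fails if it takes over 58 s, if anything falls off the work surface, if the arm or the gripper's body presses on something with over 40 N, if the wrist force passes 120 N, or if a joint passes its speed limit or range.

### The arm

A 7-joint arm with a two-finger parallel gripper is mounted at the origin on the work surface. World frame = base frame: x ahead of the robot, y to its left, z up, the work surface at z = 0. Lengths are in m, angles in rad, forces in N, time in s.
With the tool pointing down it reaches from about 0.425 to 0.925 m from the base axis. Payload 6.8 kg.
Tool frame: the origin (TCP) lies at the very end of the fingers, on their centre line; the grasp point (between the pads) lies 19 mm behind it (r.grip_depth is the distance from the TCP to the grasp point, in m); z points along the fingers, y is the direction in which the jaws open and shut (so a half turn about z gives the same grasp; the last joint's range is limited). The gripper opens to 85 mm and grips with 20 to 120 N. Pads are 22 mm wide; open, the fingers measure 114 mm over their backs; the gripper's body (76 mm by 85 mm) begins 54 mm behind the grasp point. The pads swing forward as they close: fully open they stand 13 mm farther back than shut.
Start: joints at [-1.399, 0.477, 0.022, 1.555, -0.011, 1.109, -0.083], TCP at [0.186, 0.649, 0.231] pointing down, gripper open.
Joint ranges: [-2.96, 2.96], [-0.34, 2.1], [-1.41, 1.46], [0.24, 2.44], [-1.37, 4.51], [0.17, 1.92], [-2.96, 2.96]. Speed limits (rad/s): [2.39, 2.39, 3.14, 3.14, 3.14, 3.14, 3.14].

### API

Orientations are given as a rotation vector (axis times angle).
In Python, from bench import r, grab_frame gives the robot as it stands. The module is installed in compiled form; this text tells all that it offers.
- The arm moves only by the tool play_rows, never from a script. Its argument "increments" is a list of rows, each a list of 7 numbers: the shift along the tool's x, y, z in mm, then the turn, a rotation vector about the tool's x, y, z in rad, then the closure in counts, from 0 (fully open) to 255 (shut). In form: [[tx, ty, tz, rx, ry, rz, claw], ...]. A call has 1 to 5 rows; each row shifts and turns the pose as measured when the row begins, along the tool's axes as they then stand; what a row does not reach is not made up. A row lasts 1/10 s, in which the tool goes at most 50 mm and 8.59 degrees, less where a joint would pass 70% of its speed; a pose out of reach is approached as far as the arm can. A call is refused whole if a number of a shift passes 50 or a number of a turn 0.15, either way. A call with a gripper value outside its range is refused whole. The fingers move at their own pace and stop on an object; "force" is the grip in N (left out, the last holds). Time passes only in rows, so rows that do not move let the fingers close. It gives the time, the measured TCP pose, the force and the opening at its end, in the units of the state.
- r.get_obs(): the state, without advancing time (a new reading comes with each control period).
- grab_frame(name): name is "scene" or "top"; returns a dict with "color" (420x560x3 uint8, blue, green, red), "depth" (420x560 float32, m along the optical axis (not along the pixel's ray), 0 where there is no reading), "K" (3x3 intrinsics, pixels), "k1" (the pictures are not rectified: a ray, as slopes to the right and down, at radius r is drawn at 1 + k1 r^2 times it, then the intrinsics apply), "T" (4x4, takes a point from camera to world coordinates). Camera axes: x right, y up, looking along -z (the intrinsics and any distortion apply to the point x, -y, -z); pixel columns grow to the right and rows downward; lengths in m; the calibration is good to about 2 mm. A picture is of the moment at which its call begins.
- r.hand_in(): hands the job in, once; it reports no verdict.
The state is a dict: "clock": time; "joints": joint angles; "qvel": joint speeds; "tau": joint torques, N m; "tcp_pos": TCP position; "orientation": TCP orientation; "contact_force": force on the tool from outside, world axes, zero at the start; "moment": the same for the moment, N m; "grip_width": finger opening in m.
Only numpy, scipy, OpenCV 4.12 (cv2) and the standard library are available. Lean on these libraries where they do the work, as an engineer would, in place of code of your own. Each camera call takes 0.05 s, during which the arm holds its last target.

## Working session

There is one attempt and no reset: what is moved stays moved. The work goes in short steps, Python scripts to look and compute and a tool call to move; the robot and the scene stay as the last step left them, time stands still between calls to the robot, and variables do not carry over. Pictures are saved under pics/ and viewed, and the job is handed in when it is done.

Besides the shell and the picture viewer there is one more tool, called after ">>>" as name([rows], argument=value, ...), one row to a line, values as JSON. play_rows: Moves the arm, as the interface text tells. Its arguments: {"type":"object","properties":{"increments":{"type":"array","items":{"type":"array","items":{"type":"number"}}},"force":{"type":"number"}},"required":["increments"]}

```bash
mkdir -p pics; python3 - <<'E'
from bench import r, grab_frame
import cv2,numpy as np
for n in("scene","top"):
    f=grab_frame(n); cv2.imwrite(f"pics/{n}0.png",f["color"]); np.savez(f"{n}0.npz",**f)
    print(n,f["K"],f["k1"],f["T"])
print(r.get_obs())
E
```

```text
scene [[404.44888024   0.         281.53243389]
 [  0.         404.44888024 209.03007705]
 [  0.           0.           1.        ]] -0.11305781493200089 [[ 0.81195027 -0.4418829   0.38141352  0.83160714]
 [ 0.58371792  0.61820695 -0.52639677 -0.42775346]
 [-0.00318676  0.6500459   0.75988826  0.63311738]
 [ 0.          0.          0.          1.        ]]
top [[529.04689478   0.         275.74877313]
 [  0.         529.04689478 209.36290256]
 [  0.           0.           1.        ]] -0.020960780244021215 [[-0.01000976  0.99537126 -0.09558174  0.43787576]
 [-0.99983252 -0.01142734 -0.01429523 -0.01578459]
 [-0.0153213   0.09542264  0.99531893  1.10690594]
 [ 0.          0.          0.          1.        ]]
{'clock': 0.1, 'joints': array([-1.39911246,  0.47774265,  0.0223609 ,  1.55633974, -0.01154869,
        1.10930862, -0.08309367]), 'qvel': array([ 2.70155436e-03, -3.30737643e-03, -4.44722996e-05, -1.32798139e-03,
        6.56083053e-04, -3.62450799e-04,  6.65047556e-04]), 'tau': array([ 4.23722799e-03, -5.97761822e+01,  1.61374949e+00, -2.81954151e+01,
        1.28315753e-02,  5.07014774e-03,  3.34112633e-05]), 'tcp_pos': array([0.18626036, 0.64823799, 0.2304118 ]), 'orientation': array([-4.38048679e-01, -3.11075416e+00,  2.61409727e-03]), 'contact_force': array([ 0.30281733,  0.79412465, -0.24129792]), 'moment': array([-0.03369835, -0.01087173,  0.02055007]), 'grip_width': 0.0852497506983405}
```

View pics/scene0.png

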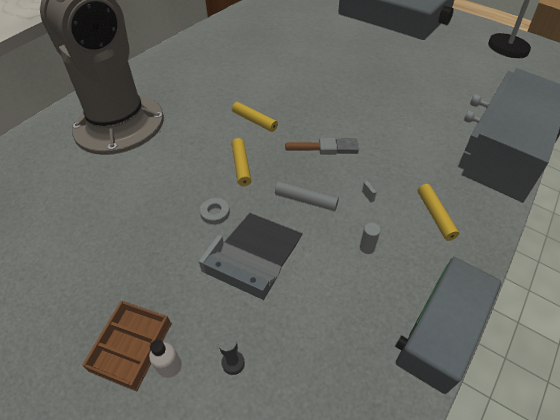

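View pics/top0.png

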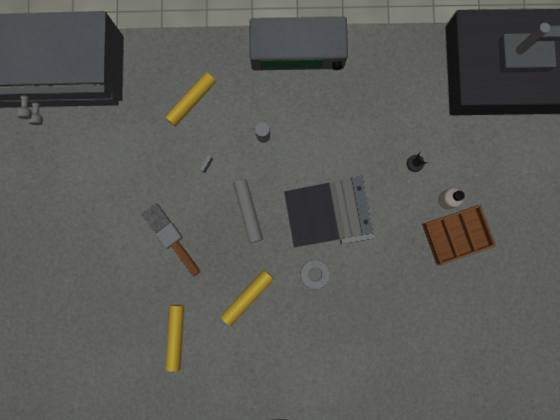

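The bar is the grey cylinder, at top (248,211) and scene (306,195). The V-block's dark ramp is at top (312,214), its V and cheek are near (355,207), and its end stop is at (357,239), on the robot side. The three yellow bars are decoys.

```bash
cat > h.py <<'E'
import numpy as np,cv2
def load(n): return dict(np.load(n))
def ray(f,px):
    px=np.atleast_2d(np.asarray(px,float)); K=f["K"]
    d=cv2.undistortPoints(px.reshape(-1,1,2),K,np.array([float(f["k1"]),0,0,0])).reshape(-1,2)
    v=np.c_[d[:,0],-d[:,1],-np.ones(len(d))]
    return f["T"][:3,3], v@f["T"][:3,:3].T, v
def onplane(f,px,z):
    o,d,_=ray(f,px); t=(z-o[2])/d[:,2]; return o+d*t[:,None]
def cloud(f):
    H,W=f["depth"].shape; u,v=np.meshgrid(np.arange(W),np.arange(H))
    o,d,_=ray(f,np.c_[u.ravel(),v.ravel()]); 
    return (o+d*f["depth"].reshape(-1,1)).reshape(H,W,3)
def proj(f,P):
    P=np.atleast_2d(P); c=(P-f["T"][:3,3])@f["T"][:3,:3]
    s=c[:,:2]/-c[:,2:]*[1,-1]; r2=(s**2).sum(1,keepdims=True); s=s*(1+float(f["k1"])*r2)
    return s@f["K"][:2,:2].T+f["K"][:2,2]
E
python3 - <<'E'
from h import *
for n in("top0.npz","scene0.npz"):
    f=load(n);C=cloud(f);z=C[...,2]
    if n[0]=='t':
        print("bench z",np.median(z[180:260,100:140]),np.median(z[250:300,350:400]), np.median(z[130:160,280:350]))
        for c in (300,320,340,345,350,355,360,365,370): print(c,[round(float(z[rr,c])*1000,1) for rr in range(180,246,6)])
        m=((z>0.006)&(z<0.12)).astype(np.uint8)
        cv2.imwrite("pics/mask0.png",np.hstack([m*255]))
        img=f["color"]; crop=cv2.resize(img[160:260,220:390],None,fx=4.5,fy=4.5,interpolation=cv2.INTER_CUBIC); cv2.imwrite("pics/crop0.png",crop)
        nl,L,st,cc=cv2.connectedComponentsWithStats(m)
        for i in range(1,nl):
            if st[i,4]>40: print(i,st[i],cc[i],C[L==i].mean(0).round(3),z[L==i].max().round(3))
E
```

```text
bench z -0.0003100328401461905 -0.0001472837335835253 -0.0001443426745472154
300 [1.7, -3.3, 8.5, 3.7, 8.9, 4.1, 5.9, 7.1, 5.1, 4.6, 6.7]
320 [-0.5, 15.0, 12.6, 10.3, 8.0, 14.5, 9.6, 9.2, 10.1, 11.1, 8.3]
340 [4.3, 9.9, 10.7, 7.5, 2.1, 3.7, 7.4, 3.9, 7.6, 9.4, 17.3]
345 [21.1, 20.2, 16.2, 17.9, 17.8, 9.4, 7.5, 6.0, 9.5, 2.1, 37.7]
350 [30.6, 30.7, 25.9, 25.8, 23.3, 21.5, 17.4, 12.8, 17.6, 17.1, 35.2]
355 [34.3, 32.6, 32.1, 33.8, 26.3, 25.6, 31.5, 26.9, 19.3, 22.9, 38.6]
360 [36.7, 32.9, 36.7, 37.2, 30.8, 36.9, 34.2, 33.3, 28.0, 27.6, 31.6]
365 [-2.2, -0.1, -1.1, 34.2, 34.0, 35.1, 32.8, 36.6, 30.8, 34.2, -1.1]
370 [0.1, -1.0, 6.3, 1.0, 1.4, 0.6, -0.8, 38.8, 32.0, 37.4, -1.1]
1 [  445     8   115   107 11111] [501.61632616  62.60174602] [ 0.827 -0.457  0.078] 0.119
2 [   0   11  124  114 8225] [61.53495441 66.74759878] [0.825 0.422 0.097] 0.12
9 [ 249   16   99   55 5100] [297.80647059  42.63470588] [ 0.88  -0.049  0.064] 0.077
41 [165  72  51  54 898] [189.99777283  98.62583519] [0.778 0.178 0.026] 0.035
74 [255 122  15  20 246] [262.0203252 131.7195122] [0.698 0.026 0.051] 0.066
93 [407 152  21  20 238] [415.61344538 162.70168067] [ 0.635 -0.289  0.029] 0.087
96 [199 155  13  18 116] [205.4137931  163.61206897] [0.639 0.145 0.025] 0.033
122 [ 296  176   78   69 3527] [337.28976467 211.51006521] [ 0.537 -0.127  0.018] 0.041
125 [233 179  30  64 893] [247.25979843 210.70100784] [0.54  0.058 0.026] 0.034
133 [438 188  27  22 436] [450.98394495 198.17201835] [ 0.557 -0.35   0.055] 0.089
150 [ 141  204   59   73 1229] [168.37591538 235.5817738 ] [0.491 0.222 0.018] 0.025
152 [ 422  205   73   60 1541] [458.64828034 234.95976639] [ 0.485 -0.374  0.02 ] 0.036
254 [300 260  30  29 527] [314.65844402 274.10815939] [ 0.409 -0.078  0.015] 0.022
259 [220 270  54  56 932] [246.27575107 297.71995708] [0.363 0.061 0.026] 0.035
280 [166 305  18  66 956] [174.17991632 336.96443515] [0.286 0.207 0.026] 0.036
```

View pics/crop0.png

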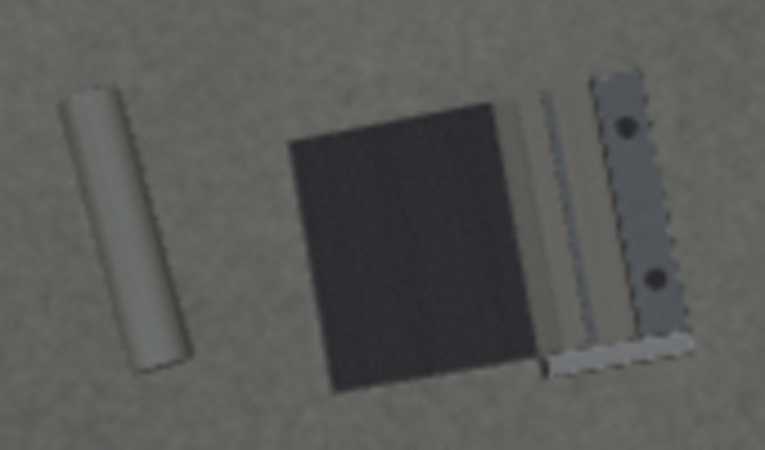

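```bash
python3 - <<'E'
from h import *
f=load("top0.npz")
def t(p): return (np.array(p,float)+.5)/4.5-.5+[220,160]
pts={"rampL_far":((290,142),0),"rampL_near":((333,392),0),"rampR_far":((493,103),.016),"rampR_near":((538,357),.016),
"vb_far":((546,92),.002),"vb_near":((592,345),.002),"ckTL":((592,78),.032),"ckBL":((636,338),.034),"ckTR":((641,72),.034),"ckBR":((692,350),.036),"stopBL":((548,376),.036),"stopTL":((548,357),.036)}
for k,(p,z) in pts.items(): print(k,t(p).round(1),(onplane(f,t(p),z)*1000).round(1))
# bar
bl=[(60,103),(118,88),(192,355),(140,373)]
for p in bl: print((onplane(f,t(p),.015)*1000).round(1))
# scene crop
g=load("scene0.npz"); c=g["color"][170:310,190:350]; cv2.imwrite("pics/scrop0.png",cv2.resize(c,None,fx=4.5,fy=4.2,interpolation=cv2.INTER_CUBIC))
E
```

```text
rampL_far [284.1 191.2] [[582.5 -17.8   0. ]]
rampL_near [293.6 246.7] [[465.4 -36.4   0. ]]
rampR_far [329.2 182.5] [[ 597.5 -111.7   16. ]]
rampR_near [339.2 238.9] [[ 480. -130.   16.]]
vb_far [340.9 180.1] [[ 604.4 -137.9    2. ]]
vb_near [351.2 236.3] [[ 485.8 -156.6    2. ]]
ckTL [351.2 176.9] [[ 606.1 -155.6   32. ]]
ckBL [360.9 234.7] [[ 487.4 -172.3   34. ]]
ckTR [362.1 175.6] [[ 608.3 -177.7   34. ]]
ckBR [373.4 237.4] [[ 481.6 -197.    36. ]]
stopBL [341.4 243.2] [[ 470.7 -132.2   36. ]]
stopTL [341.4 238.9] [[ 479.2 -132.4   36. ]]
[[600.1  88.7  15. ]]
[[606.8  61.7  15. ]]
[[482.6  28.3  15. ]]
[[474.7  52.2  15. ]]
```

View pics/scrop0.png

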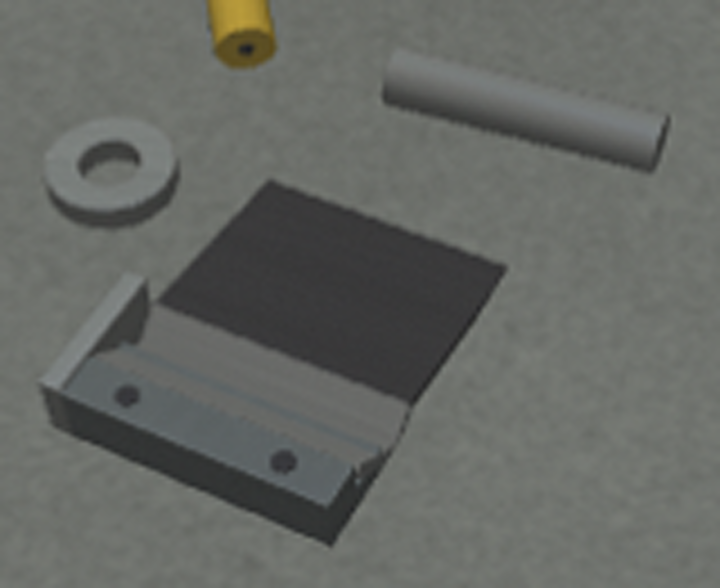

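```bash
cat >> h.py <<'E'
O=np.array([.5413,-.1356,0]); A=0.157
EX=np.array([np.cos(A),np.sin(A),0]);EY=np.array([-np.sin(A),np.cos(A),0])
def B2W(x,y,z): return O+EX*x/1e3+EY*y/1e3+np.array([0,0,z/1e3])
def W2B(p): d=np.atleast_2d(p)-O; return np.c_[d@EX,d@EY,d[:,2]]*1e3
def overlay(f,out,roi,fx,bar=None):
    s=4; im=cv2.resize(f["color"],None,fx=s,fy=s,interpolation=cv2.INTER_CUBIC)
    def line(a,b,c):
        p=(proj(f,np.array([a,b]))+.5)*s-.5; cv2.line(im,tuple(int(v) for v in p[0].round()),tuple(int(v) for v in p[1].round()),c,1,cv2.LINE_AA)
    for y,z in((110,0),(14,16),(0,2),(-28,30),(-28,34),(-53,34)): line(B2W(-60,y,z),B2W(60,y,z),(0,255,0))
    for x in(-60,60): line(B2W(x,110,0),B2W(x,14,16),(0,255,0))
    line(B2W(-60,13,36),B2W(-60,-53,36),(0,0,255))
    if bar is not None:
        c,a=bar; d=np.array([np.cos(a),np.sin(a),0]);n=np.array([-d[1],d[0],0])
        for q in(.015,-.015): line(c+d*.065+n*q,c-d*.065+n*q,(255,255,0))
        line(c+d*.065,c-d*.065,(255,0,255))
    x0,y0,x1,y1=roi; im=im[y0*s:y1*s,x0*s:x1*s]; cv2.imwrite(out,im)
E
python3 - <<'E'
from h import *
b=(np.array([.541,.0577,.015]),.273)
overlay(load("scene0.npz"),"pics/so.png",(190,165,350,310),4,b)
overlay(load("top0.npz"),"pics/to.png",(220,160,390,260),4,b)
print(W2B(b[0]))
E
```

```text
[[ 29.92726827 190.96947037  15.        ]]
```

View pics/so.png

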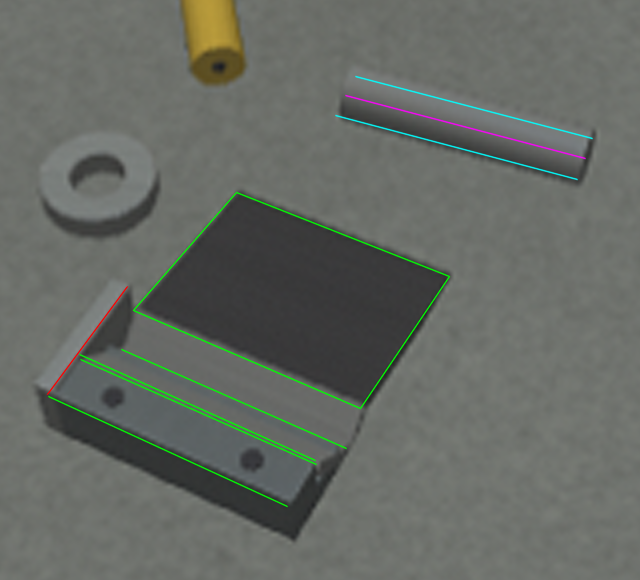

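View pics/to.png

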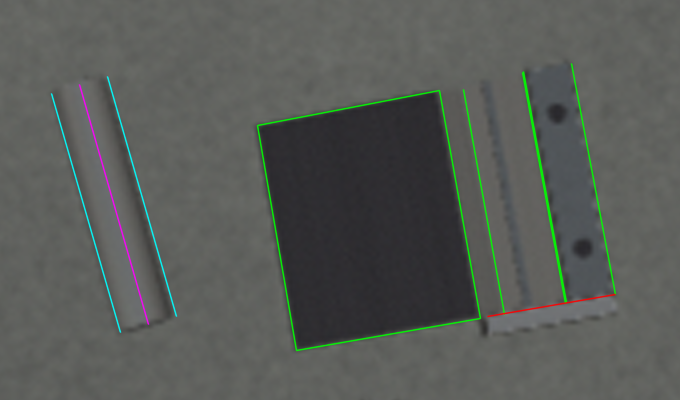

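The overlay fits both views to about 1–2 mm. The bar middle is at block (30,191), skewed +0.116 rad from the V. Next I move behind it with the jaws open along the block's x axis.

```bash
cat >> h.py <<'E'
from scipy.spatial.transform import Rotation as R
RT=R.from_matrix(np.c_[EY,EX,[0,0,-1]])
def plan(o,tgt,n,step=45,ang=.14):
    p=np.array(o["tcp_pos"]);q=R.from_rotvec(o["orientation"])
    for i in range(n):
        d=tgt-p; L=np.linalg.norm(d)*1e3
        if L>step:d=d*step/L
        w=(q.inv()*RT).as_rotvec(); a=np.linalg.norm(w)
        if a>ang:w=w*ang/a
        print((q.inv().apply(d)*1e3).round(1).tolist(),w.round(3).tolist())
        p=p+d;q=q*R.from_rotvec(w)
def st(o):
    w=(R.from_rotvec(o["orientation"]).inv()*RT).as_rotvec()
    print("t",round(o["clock"],2),"tcpB",W2B(o["tcp_pos"])[0].round(1),"rotleft",w.round(3),"F",(o["contact_force"]@np.c_[EX,EY,[0,0,1]]).round(1),"w",round(o["grip_width"],4))
E
python3 - <<'E'
from h import *
from bench import r
o=r.get_obs(); st(o); plan(o,B2W(30,242,200),16)
E
```

```text
t 0.1 tcpB [-228.1  829.7  230.4] rotleft [-1.000e-03  1.000e-03  1.134e+00] F [ 0.4  0.7 -0.2] w 0.0852
[-33.8, -29.6, 2.2] [-0.0, 0.0, 0.14]
[-37.6, -24.6, 2.2] [-0.0, 0.0, 0.14]
[-40.7, -19.2, 2.2] [-0.0, 0.0, 0.14]
[-42.9, -13.3, 2.2] [-0.0, 0.0, 0.14]
[-44.4, -7.2, 2.1] [-0.0, 0.0, 0.14]
[-44.9, -0.9, 2.1] [-0.0, 0.0, 0.14]
[-44.6, 5.4, 2.1] [-0.0, 0.0, 0.14]
[-43.4, 11.5, 2.1] [-0.0, 0.0, 0.14]
[-41.4, 17.5, 2.1] [-0.0, 0.0, 0.014]
[-41.2, 18.1, 2.1] [0.0, 0.0, -0.0]
[-41.2, 18.1, 2.1] [-0.0, -0.0, 0.0]
[-41.2, 18.1, 2.1] [0.0, -0.0, 0.0]
[-41.2, 18.1, 2.1] [-0.0, -0.0, 0.0]
[-41.2, 18.1, 2.1] [-0.0, -0.0, 0.0]
[-11.5, 5.1, 0.6] [-0.0, -0.0, 0.0]
[0.0, 0.0, 0.0] [-0.0, -0.0, 0.0]
```

>>> play_rows([
  [-34,-30,2,0,0,0.14,0],
  [-38,-25,2,0,0,0.14,0],
  [-41,-19,2,0,0,0.14,0],
  [-43,-13,2,0,0,0.14,0],
  [-44,-7,2,0,0,0.14,0],
])

```text
clock: 0.6
tcp_pos: [0.304, 0.4569, 0.2168]
orientation: [-1.493, -2.76, 0.006]
contact_force: [1.5, -0.3, 0.4]
grip_width: 0.085
```

```bash
python3 - <<'E'
from h import *
from bench import r
o=r.get_obs(); st(o); plan(o,B2W(30,242,200),12)
E
```

```text
t 0.6 tcpB [-141.7  622.3  216.8] rotleft [-0.005 -0.001  0.422] F [ 1.5 -0.5  0.4] w 0.085
[-45.0, 0.1, 1.7] [-0.002, -0.0, 0.14]
[-44.5, 6.4, 1.8] [-0.002, -0.0, 0.14]
[-43.2, 12.5, 1.8] [-0.002, -0.0, 0.14]
[-41.0, 18.4, 1.8] [-0.0, -0.0, 0.002]
[-41.0, 18.5, 1.8] [0.0, -0.0, -0.0]
[-41.0, 18.5, 1.8] [-0.0, 0.0, -0.0]
[-41.0, 18.5, 1.8] [0.0, -0.0, -0.0]
[-41.0, 18.5, 1.8] [-0.0, 0.0, -0.0]
[-41.0, 18.5, 1.8] [0.0, -0.0, -0.0]
[-11.5, 5.2, 0.5] [-0.0, 0.0, -0.0]
[0.0, 0.0, 0.0] [0.0, -0.0, -0.0]
[0.0, 0.0, 0.0] [-0.0, 0.0, -0.0]
```

>>> play_rows([
  [-45,0,2,0,0,0.14,0],
  [-44,6,2,0,0,0.14,0],
  [-43,13,2,0,0,0.14,0],
  [-41,18,2,0,0,0,0],
  [-41,18,2,0,0,0,0],
])

```text
clock: 1.1
tcp_pos: [0.4267, 0.2588, 0.2053]
orientation: [-2.062, -2.366, 0.009]
contact_force: [0.2, 0.3, -0.8]
grip_width: 0.0852
```

>>> play_rows([
  [-41,18,2,0,0,0,0],
  [-41,18,2,0,0,0,0],
  [-20,9,2,0,0,0,0],
  [0,0,0,0,0,0,0],
])

```text
clock: 1.5
tcp_pos: [0.4887, 0.1523, 0.1986]
orientation: [-2.075, -2.357, 0.012]
contact_force: [-0.3, 0.3, 0.2]
grip_width: 0.0853
```

```bash
python3 - <<'E'
from h import *
from bench import r
o=r.get_obs(); st(o); plan(o,B2W(30,242,100),7)
print(o["joints"].round(2))
E
```

```text
t 1.5 tcpB [ -6.9 292.6 198.6] rotleft [-0.007  0.004 -0.03 ] F [-0.3  0.4  0.2] w 0.0853
[-18.9, 15.1, 38.0] [-0.007, 0.004, -0.03]
[-19.5, 14.2, 38.0] [0.0, -0.0, -0.0]
[-11.6, 8.5, 22.6] [-0.0, -0.0, -0.0]
[0.0, 0.0, 0.0] [-0.0, -0.0, -0.0]
[0.0, 0.0, 0.0] [-0.0, -0.0, -0.0]
[0.0, 0.0, 0.0] [-0.0, -0.0, -0.0]
[0.0, 0.0, 0.0] [-0.0, -0.0, -0.0]
[-0.82  0.26  0.47  2.   -0.15  0.92 -0.15]
```

>>> play_rows([
  [-19,17,36,0,0,-0.03,75],
  [-20,16,36,0,0,0,75],
  [-10,8,20,0,0,0,75],
  [-2,0,10,0,0,0,75],
  [0,0,0,0,0,0,75],
])

```text
clock: 2.0
tcp_pos: [0.5364, 0.1123, 0.0932]
orientation: [-2.03, -2.391, 0.007]
contact_force: [-0.4, -0.1, 0.3]
grip_width: 0.0607
```

```bash
python3 - <<'E'
from h import *
from bench import r,grab_frame
o=r.get_obs(); st(o); plan(o,B2W(30,244,4),5,30)
f=grab_frame("scene"); cv2.imwrite("pics/s1.png",cv2.resize(f["color"][60:320,180:440],None,fx=2.3,fy=2.3))
E
```

```text
t 2.0 tcpB [ 33.9 245.7  93.2] rotleft [-0.006 -0.001  0.006] F [-0.4 -0.1  0.3] w 0.0607
[-0.6, -1.1, 30.0] [-0.006, -0.001, 0.006]
[-0.6, -1.3, 30.0] [-0.0, 0.0, 0.0]
[-0.5, -1.3, 29.3] [0.0, -0.0, 0.0]
[0.0, 0.0, 0.0] [-0.0, -0.0, 0.0]
[0.0, 0.0, 0.0] [-0.0, -0.0, 0.0]
```

View pics/s1.png

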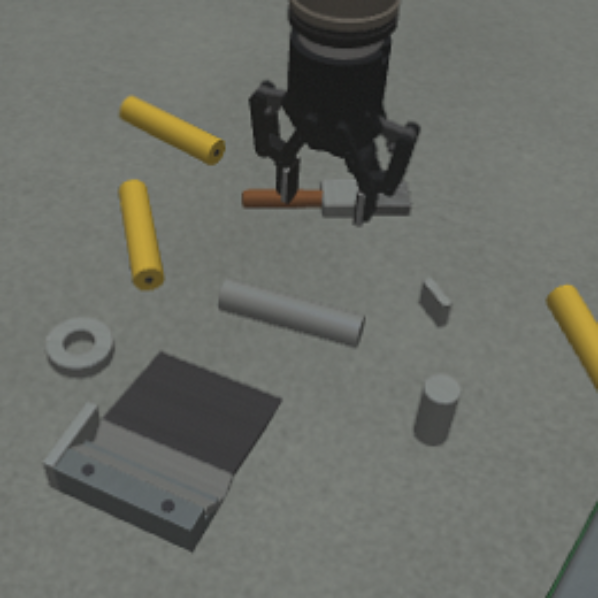

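The open fingers stand at (290,190) and (362,208) in the crop, clear of the bar at (290,313) and of the brush. I'll descend behind the bar.

>>> play_rows([
  [0,-2,32,-0.006,0,0.006,75],
  [0,-2,30,0,0,0,75],
  [0,0,18,0,0,0,75],
  [0,0,6,0,0,0,75],
  [0,0,0,0,0,0,75],
])

```text
clock: 2.55
tcp_pos: [0.535, 0.1214, 0.0125]
orientation: [2.028, 2.397, 0.022]
contact_force: [0.5, 0.1, 0.5]
grip_width: 0.0596
```

```bash
python3 - <<'E'
from h import *
from bench import r,grab_frame
o=r.get_obs(); st(o)
f=grab_frame("scene"); cv2.imwrite("pics/s2.png",cv2.resize(f["color"][100:240,220:400],None,fx=4,fy=4,interpolation=cv2.INTER_CUBIC))
E
```

```text
t 2.55 tcpB [ 33.9 254.8  12.5] rotleft [ 0.012 -0.008  0.009] F [ 0.5 -0.   0.5] w 0.0596
```

View pics/s2.png

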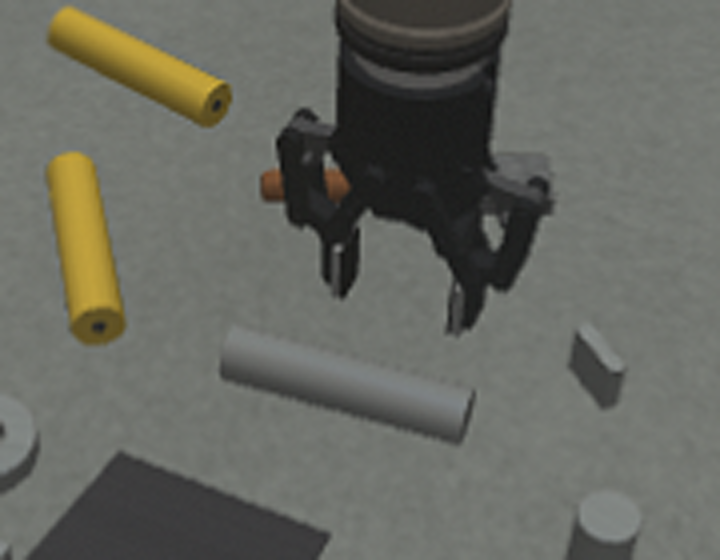

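>>> play_rows([
  [-8,-2,5,0.012,-0.008,0.009,75],
  [-6,-1,3,0,0,0,75],
  [0,0,0,0,0,0,75],
])

```text
clock: 2.9
tcp_pos: [0.5367, 0.1072, 0.0075]
orientation: [2.038, 2.387, 0.006]
contact_force: [0.0, -0.7, -0.3]
grip_width: 0.0601
```

```bash
python3 - <<'E'
from h import *
from bench import r,grab_frame
o=r.get_obs(); st(o)
E
```

```text
t 2.9 tcpB [ 33.4 240.5   7.5] rotleft [ 0.005 -0.     0.   ] F [-0.1 -0.7 -0.3] w 0.0601
```

>>> play_rows([
  [-10,-1,1,0,0,0,75],
  [-8,0,1,0,0,0,75],
  [-8,0,1,0,0,0,75],
  [-8,0,0,0,0,0,75],
  [-8,0,0,0,0,0,75],
])

```text
clock: 3.4
tcp_pos: [0.5434, 0.0625, 0.005]
orientation: [2.038, 2.387, 0.008]
contact_force: [0.0, 0.9, -0.1]
grip_width: 0.0602
```

```bash
cat > look.py <<'E'
import sys
from h import *
from bench import r,grab_frame
n=sys.argv[1]
o=r.get_obs(); st(o)
f=grab_frame("scene"); g=grab_frame("top")
a=cv2.resize(f["color"][130:310,190:350],(480,540),interpolation=cv2.INTER_CUBIC)
b=cv2.resize(g["color"][150:270,210:390],None,fx=1.75,fy=1.75,interpolation=cv2.INTER_CUBIC)
b=cv2.copyMakeBorder(b,0,540-b.shape[0],0,0,cv2.BORDER_CONSTANT)
cv2.imwrite(f"pics/{n}.png",np.hstack([a,b])); np.savez(f"{n}_s.npz",**f);np.savez(f"{n}_t.npz",**g)
E
python3 look.py p1
```

```text
t 3.4 tcpB [ 33.  195.4   5. ] rotleft [ 0.006 -0.001  0.   ] F [ 0.2  0.9 -0.1] w 0.0602
```

View pics/p1.png

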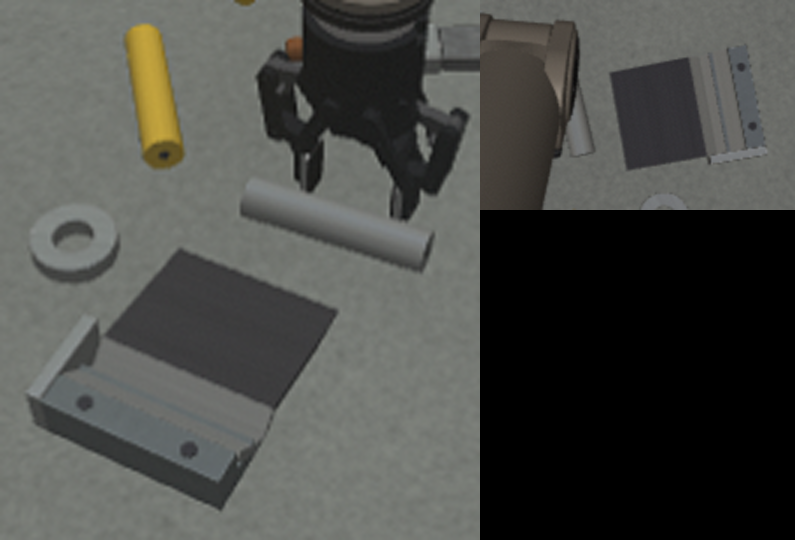

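>>> play_rows([
  [-7,0,0,0,0,0,75],
  [-7,0,0,0,0,0,75],
  [-7,0,0,0,0,0,75],
  [0,0,0,0,0,0,75],
])

```text
clock: 3.9
tcp_pos: [0.547, 0.0391, 0.005]
orientation: [2.04, 2.385, 0.008]
contact_force: [-0.8, -0.4, 0.1]
grip_width: 0.0604
```

```bash
python3 look.py p2; python3 - <<'E'
from h import *
f=load("p2_s.npz"); cv2.imwrite("pics/p2c.png",cv2.resize(f["color"][170:250,250:350],None,fx=7,fy=7,interpolation=cv2.INTER_CUBIC))
E
```

```text
t 3.9 tcpB [ 32.9 171.7   5. ] rotleft [ 0.006 -0.    -0.001] F [-0.8 -0.3  0.1] w 0.0604
```

View pics/p2c.png

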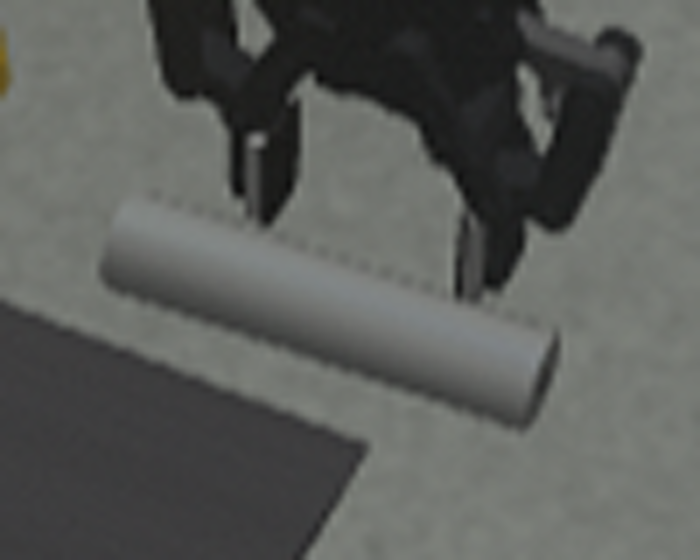

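```bash
python3 - <<'E'
from h import *
f=load("p2_s.npz")
t=lambda p:(np.array(p,float)+.5)/7-.5+[250,170]
P=onplane(f,[t((114,238)),t((540,381))],.015); b=W2B(P);print(b, b.mean(0), (b[1]-b[0])[1]/130)
E
```

```text
[[-33.54408185 136.27363188  15.        ]
 [ 97.72323378 142.56689677  15.        ]] [ 32.08957596 139.42026432  15.        ] 0.048409729918388565
```

>>> play_rows([
  [-6,0,0,0,0,0,75],
  [-6,0,0,0,0,0,75],
  [-6,0,0,0,0,0,75],
  [-6,0,0,0,0,0,75],
  [-6,0,-0.5,0,0,0,75],
])

```text
clock: 4.5
tcp_pos: [0.5516, 0.0103, 0.0052]
orientation: [2.036, 2.39, 0.009]
contact_force: [-0.1, -0.3, -0.2]
grip_width: 0.0604
```

>>> play_rows([
  [-6,0,-1,0,0,0,75],
  [-6,0,-1,0,0,0,75],
  [-6,0,-1,0,0,0,75],
  [-6,0,-1,0,0,0,75],
  [-6,0,-1,0,0,0,75],
])

```text
clock: 5.0
tcp_pos: [0.5565, -0.0203, 0.0107]
orientation: [-2.036, -2.392, -0.011]
contact_force: [0.1, 2.3, 0.9]
grip_width: 0.0604
```

```bash
python3 look.py p3; python3 - <<'E'
from h import *
f=load("p3_s.npz"); cv2.imwrite("pics/p3c.png",cv2.resize(f["color"][170:270,230:350],None,fx=6,fy=6,interpolation=cv2.INTER_CUBIC))
E
```

```text
t 5.0 tcpB [ 33.1 111.5  10.7] rotleft [ 0.005 -0.004  0.003] F [0.5 2.2 0.9] w 0.0604
```

View pics/p3c.png

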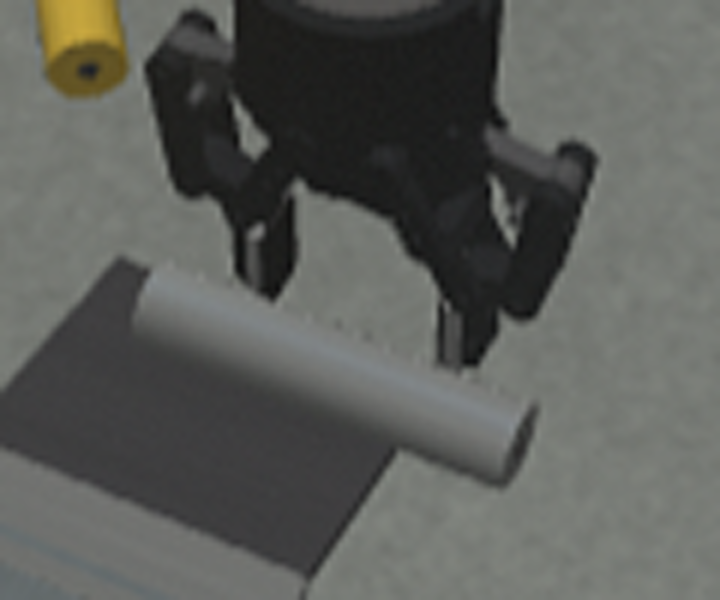

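The bar is on the ramp, square against both fingers, with its ends at (155,300) and (515,445) in the crop. I'll keep pushing up the slope.

>>> play_rows([
  [-6,0,-1,0,0,0,75],
  [-6,0,-1,0,0,0,75],
  [-6,0,-1,0,0,0,75],
  [-6,0,-1,0,0,0,75],
  [-6,0,-1,0,0,0,75],
])

```text
clock: 5.6
tcp_pos: [0.5614, -0.0519, 0.0158]
orientation: [-2.036, -2.392, -0.01]
contact_force: [0.1, 2.6, 0.7]
grip_width: 0.0602
```

>>> play_rows([
  [-6,0,-1,0,0,0,75],
  [-6,0,-1,0,0,0,75],
  [-6,0,-1,0,0,0,75],
  [-5,0,-1,0,0,0,75],
])

```text
clock: 6.0
tcp_pos: [0.5653, -0.0772, 0.0201]
orientation: [-2.037, -2.392, -0.01]
contact_force: [-0.1, 2.6, 1.5]
grip_width: 0.0603
```

```bash
python3 look.py p4; python3 - <<'E'
from h import *
f=load("p4_s.npz"); cv2.imwrite("pics/p4c.png",cv2.resize(f["color"][180:300,190:330],None,fx=5,fy=5,interpolation=cv2.INTER_CUBIC))
E
```

```text
t 6.0 tcpB [32.8 54.  20.1] rotleft [ 0.005 -0.004  0.003] F [0.3 2.6 1.5] w 0.0603
```

View pics/p4c.png

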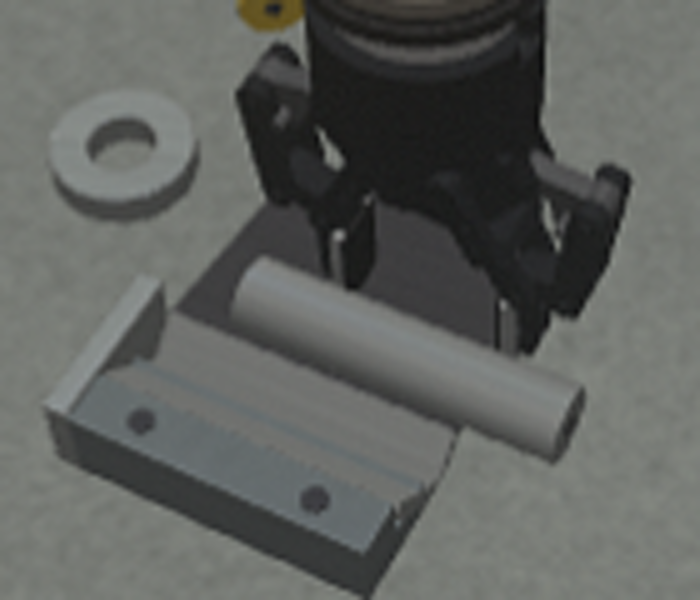

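>>> play_rows([
  [-5,0,-1,0,0,0,75],
  [-4,0,-0.5,0,0,0,75],
  [-4,0,-0.5,0,0,0,75],
  [-4,0,0,0,0,0,75],
])

```text
clock: 6.5
tcp_pos: [0.5682, -0.0957, 0.0221]
orientation: [2.036, 2.391, 0.009]
contact_force: [0.1, -0.2, -0.1]
grip_width: 0.0608
```

```bash
python3 look.py p5; python3 - <<'E'
from h import *
f=load("p5_s.npz"); cv2.imwrite("pics/p5c.png",cv2.resize(f["color"][180:300,190:330],None,fx=5,fy=5,interpolation=cv2.INTER_CUBIC))
E
```

```text
t 6.5 tcpB [32.9 35.2 22.1] rotleft [ 0.005 -0.003  0.003] F [ 0.1 -0.2 -0.1] w 0.0608
```

View pics/p5c.png

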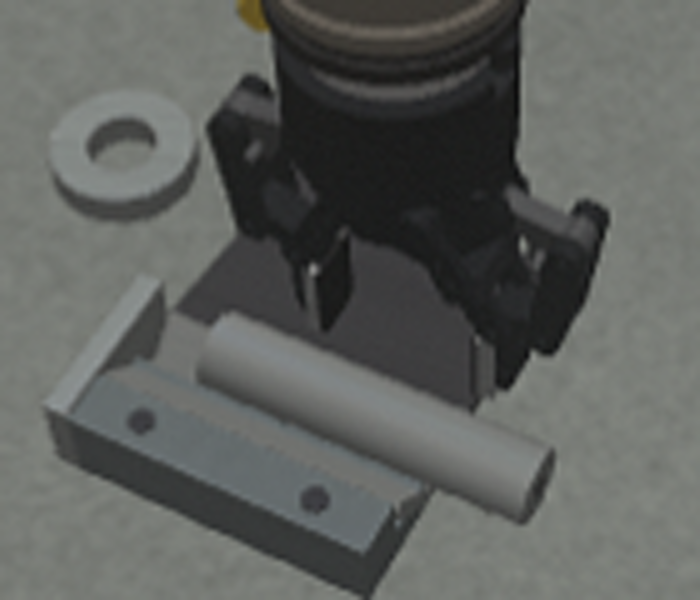

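```bash
python3 - <<'E'
from h import *
f=load("p5_s.npz")
t=lambda p:(np.array(p,float)+.5)/5-.5+[190,180]
for z in(.023,.030):
    P=onplane(f,[t((215,343)),t((538,489))],z); b=W2B(P);print(b.round(1).tolist(), b.mean(0).round(1), np.linalg.norm(b[1]-b[0]))
E
```

```text
[[-33.2, 6.5, 23.0], [99.4, 3.8, 23.0]] [33.1  5.1 23. ] 132.62753966170442
[[-30.1, 2.6, 30.0], [101.0, -0.1, 30.0]] [35.5  1.2 30. ] 131.10587708616788
```

The force fell to zero, so the bar has dropped off the lip. I'll back the fingers away and check that it is seated.

>>> play_rows([
  [10,0,-5,0,0,0,75],
  [15,0,-25,0,0,0,75],
  [10,0,-40,0,0,0,75],
  [0,0,-40,0,0,0,75],
  [0,15,-20,0,0,0,150],
])

```text
clock: 7.1
tcp_pos: [0.5719, -0.0564, 0.1533]
orientation: [-2.035, -2.384, 0.002]
contact_force: [-0.3, -0.8, -0.7]
grip_width: 0.0472
```

```bash
python3 look.py p6; python3 - <<'E'
from h import *
f=load("p6_s.npz"); cv2.imwrite("pics/p6c.png",cv2.resize(f["color"][200:300,190:330],None,fx=5.5,fy=5.5,interpolation=cv2.INTER_CUBIC))
E
```

```text
t 7.1 tcpB [ 42.6  73.4 153.3] rotleft [-0.006 -0.004  0.001] F [-0.5 -0.7 -0.7] w 0.0472
```

View pics/p6c.png

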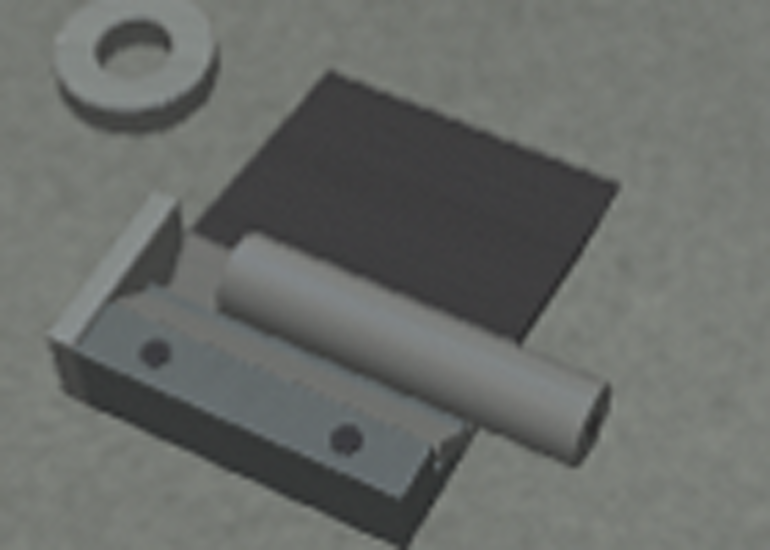

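View pics/p6.png

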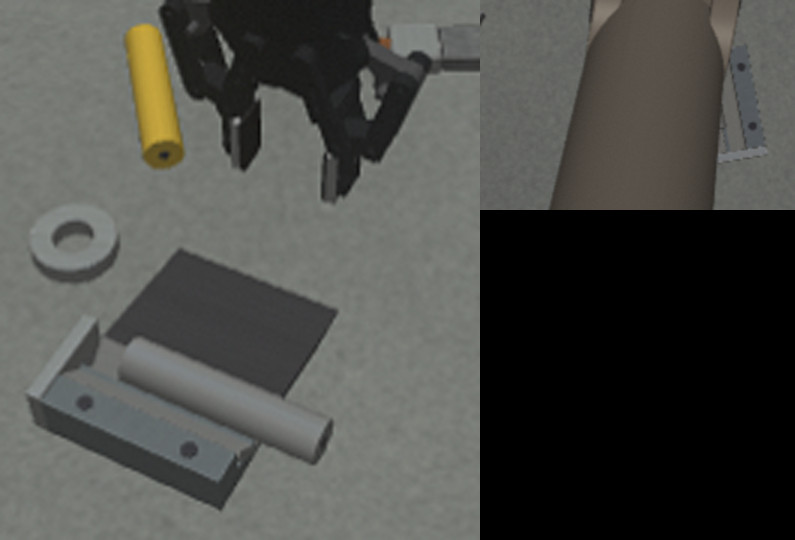

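```bash
python3 - <<'E'
from h import *
f=load("p6_s.npz")
t=lambda p:(np.array(p,float)+.5)/5.5-.5+[190,200]
P=onplane(f,[t((238,270)),t((594,425))],.023); print(W2B(P).round(1))
overlay(f,"pics/p6o.png",(190,200,330,300),4,(B2W(33,0,23),A))
E
```

```text
[[-32.2   5.8  23. ]
 [ 99.5   5.1  23. ]]
```

View pics/p6o.png

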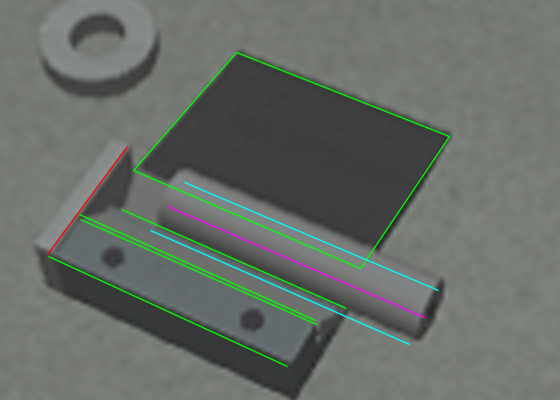

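```bash
python3 - <<'E'
from h import *
from scipy.optimize import least_squares
for n in ("p6_s.npz","scene0.npz"):
    f=load(n);C=W2B(cloud(f).reshape(-1,3))
    if n[0]=='p': m=(C[:,0]>-25)&(C[:,0]<92)&(abs(C[:,1])<25)&(C[:,2]>26)&(C[:,2]<60)
    else:
        m=(C[:,0]>-25)&(C[:,0]<85)&(abs(C[:,1]-191)<35)&(C[:,2]>8)&(C[:,2]<45)
    P=C[m]; print(len(P))
    g=lambda p:np.hypot(P[:,1]-p[0]-p[2]*(P[:,0]-33),P[:,2]-p[1]-p[3]*(P[:,0]-33))-15
    s=least_squares(g,[5 if n[0]=='p' else 191,25,0,0],loss='soft_l1',f_scale=2); print(s.x.round(3))
    for x in range(-40,110,30):
        q=P[abs(P[:,0]-x)<15]
        if len(q): print(x,np.percentile(q[:,2],[50,90,97]).round(1))
    # bench bias
    b=(C[:,0]>0)&(C[:,0]<90)&(C[:,1]>130)&(C[:,1]<150); print("bench",np.median(C[b,2]))
    rr=(abs(C[:,0])<50)&(abs(C[:,1]-60)<5); print("ramp y60 exp 8.3",np.median(C[rr,2])); 
    ck=(abs(C[:,0])<40)&(abs(C[:,1]+40)<6); print("cheek exp 34",np.median(C[ck,2]))
E
```

```text
1029
[ 3.6440e+00  2.5407e+01  3.0000e-03 -5.0000e-03]
-10 [38.  41.1 42. ]
20 [37.8 40.8 41.3]
50 [37.8 40.7 41.7]
80 [37.9 40.6 41.2]
bench 0.04553204139906564
ramp y60 exp 8.3 228.14675489772347
cheek exp 34 34.689741783197675
746
[1.92165e+02 1.47540e+01 1.08000e-01 1.00000e-03]
-10 [25.7 30.  31.1]
20 [26.1 30.  31. ]
50 [26.  30.1 31. ]
80 [25.9 30.1 31.1]
bench -0.04082573412633739
ramp y60 exp 8.3 8.603598190253802
cheek exp 34 34.720859707012444
```

```bash
python3 - <<'E'
from h import *
for n in("scene0.npz","top0.npz"):
    f=load(n);C=W2B(cloud(f).reshape(-1,3)); print(n)
    for x0,x1 in((-50,0),(0,55)):
        m=(C[:,0]>x0)&(C[:,0]<x1)
        print([(y,round(float(np.median(C[m&(abs(C[:,1]-y)<2),2])),1)) for y in range(30,-56,-3)])
E
```

```text
scene0.npz
[(30, 14.8), (27, 15.1), (24, 15.8), (21, 15.9), (18, 16.9), (15, 15.4), (12, 12.8), (9, 10.1), (6, 7.2), (3, 4.5), (0, 4.8), (-3, 6.2), (-6, 12.4), (-9, 16.2), (-12, 17.2), (-15, 19.8), (-18, 22.5), (-21, 24.9), (-24, 28.3), (-27, 30.4), (-30, 34.0), (-33, 34.5), (-36, 34.8), (-39, 34.9), (-42, 34.9), (-45, 34.7), (-48, 34.4), (-51, 20.3), (-54, 1.7)]
[(30, 14.5), (27, 15.5), (24, 15.7), (21, 16.1), (18, 16.6), (15, 15.2), (12, 12.6), (9, 9.3), (6, 6.3), (3, 4.0), (0, 5.0), (-3, 6.8), (-6, 15.8), (-9, 16.9), (-12, 17.5), (-15, 20.1), (-18, 22.9), (-21, 25.9), (-24, 28.8), (-27, 30.0), (-30, 34.5), (-33, 34.9), (-36, 34.9), (-39, 34.7), (-42, 34.7), (-45, 34.3), (-48, 34.5), (-51, 19.0), (-54, 0.6)]
top0.npz
[(30, 13.0), (27, 13.8), (24, 14.0), (21, 14.8), (18, 15.2), (15, 15.2), (12, 12.4), (9, 9.1), (6, 6.3), (3, 4.0), (0, 3.7), (-3, 6.2), (-6, 9.3), (-9, 14.4), (-12, 16.0), (-15, 17.6), (-18, 21.5), (-21, 24.5), (-24, 27.8), (-27, 28.8), (-30, 31.1), (-33, 34.3), (-36, 34.4), (-39, 34.0), (-42, 34.4), (-45, 33.8), (-48, 33.9), (-51, 33.7), (-54, 29.0)]
[(30, 13.8), (27, 13.9), (24, 14.6), (21, 14.2), (18, 15.5), (15, 15.5), (12, 11.9), (9, 9.3), (6, 6.3), (3, 3.7), (0, 3.4), (-3, 7.0), (-6, 9.2), (-9, 14.0), (-12, 16.5), (-15, 18.5), (-18, 21.3), (-21, 24.5), (-24, 27.0), (-27, 28.7), (-30, 32.3), (-33, 33.9), (-36, 33.2), (-39, 33.4), (-42, 33.8), (-45, 34.5), (-48, 33.9), (-51, 32.9), (-54, nan)]
  return _methods._mean(a, axis=axis, dtype=dtype,
  ret = ret.dtype.type(ret / rcount)
```

```bash
python3 - <<'E'
from h import *
f=load("scene0.npz"); c=f["color"][225:300,195:305]; a=cv2.resize(c,None,fx=7,fy=7,interpolation=cv2.INTER_CUBIC)
a=cv2.convertScaleAbs(a,alpha=1.9,beta=-60); cv2.imwrite("pics/v0.png",a)
f=load("top0.npz"); c=f["color"][168:250,325:380]; a=cv2.resize(c,None,fx=7,fy=7,interpolation=cv2.INTER_CUBIC)
a=cv2.convertScaleAbs(a,alpha=2.4,beta=-60); cv2.imwrite("pics/v1.png",a)
f=load("p6_s.npz"); c=f["color"][225:300,195:305]; a=cv2.resize(c,None,fx=7,fy=7,interpolation=cv2.INTER_CUBIC)
a=cv2.convertScaleAbs(a,alpha=1.9,beta=-60); cv2.imwrite("pics/v2.png",a)
E
```

```text
(no output)
```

View pics/v0.png

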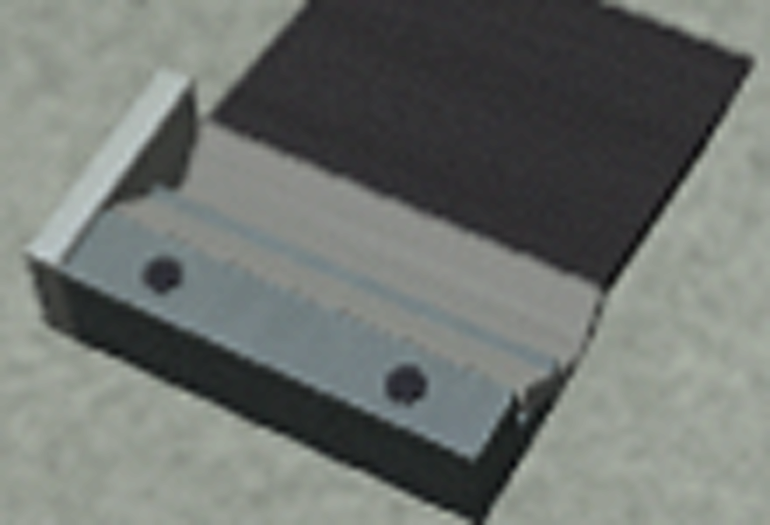

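View pics/v1.png

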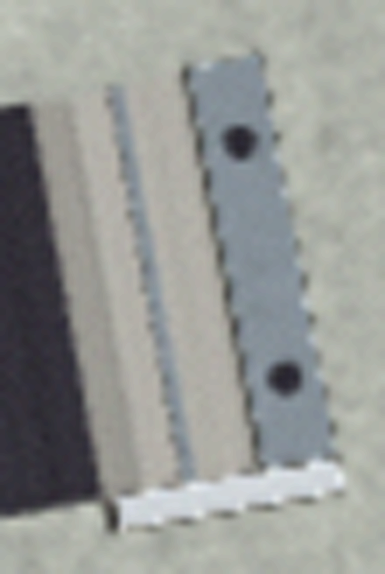

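View pics/v2.png

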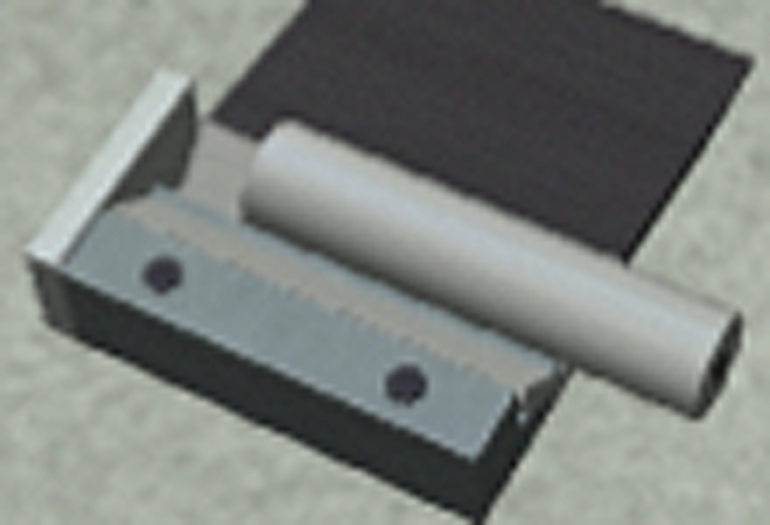

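The bar is level and in the V, with its middle at x≈33. A cheek-coloured ledge on the far face, at (400,290) in the enlarged view, is part of the block. Next I close the fingers and go to the open end.

>>> play_rows([
  [-20,35,0,-0.006,-0.004,0,255],
  [-20,35,0,0,0,0,255],
  [-20,25,20,0,0,0,255],
  [-10,10,20,0,0,0,255],
  [0,0,0,0,0,0,255],
])

```text
clock: 7.7
tcp_pos: [0.6902, -0.1034, 0.1089]
orientation: [-2.029, -2.395, -0.005]
contact_force: [-1.4, -0.1, -0.1]
grip_width: -0.0
```

```bash
python3 - <<'E'
from h import *
from bench import r,grab_frame
o=r.get_obs(); st(o); plan(o,B2W(135,2,16),5,40)
E
```

```text
t 7.7 tcpB [152.1   8.5 108.9] rotleft [ 0.001 -0.004  0.008] F [-1.4  0.1 -0.1] w -0.0
[-2.8, -7.3, 39.2] [0.001, -0.004, 0.008]
[-2.7, -7.2, 39.2] [-0.0, -0.0, -0.0]
[-1.0, -2.6, 14.4] [0.0, 0.0, -0.0]
[0.0, 0.0, 0.0] [-0.0, -0.0, -0.0]
[0.0, 0.0, 0.0] [0.0, 0.0, -0.0]
```

>>> play_rows([
  [-3,-7,35,0,0,0.008,255],
  [-3,-6,35,0,0,0,255],
  [0,-2,14,0,0,0,255],
  [0,0,6,0,0,0,255],
  [0,0,0,0,0,0,255],
])

```text
clock: 8.2
tcp_pos: [0.6737, -0.1081, 0.0167]
orientation: [-2.035, -2.386, -0.004]
contact_force: [-0.6, -0.6, 0.3]
grip_width: -0.0
```

```bash
python3 - <<'E'
from h import *
from bench import r,grab_frame
o=r.get_obs(); st(o)
f=grab_frame("scene"); cv2.imwrite("pics/s7.png",cv2.resize(f["color"][180:310,200:360],None,fx=4.5,fy=4.5,interpolation=cv2.INTER_CUBIC))
E
```

```text
t 8.2 tcpB [135.1   6.4  16.7] rotleft [-0.001 -0.006  0.001] F [-0.7 -0.5  0.3] w -0.0
```

View pics/s7.png

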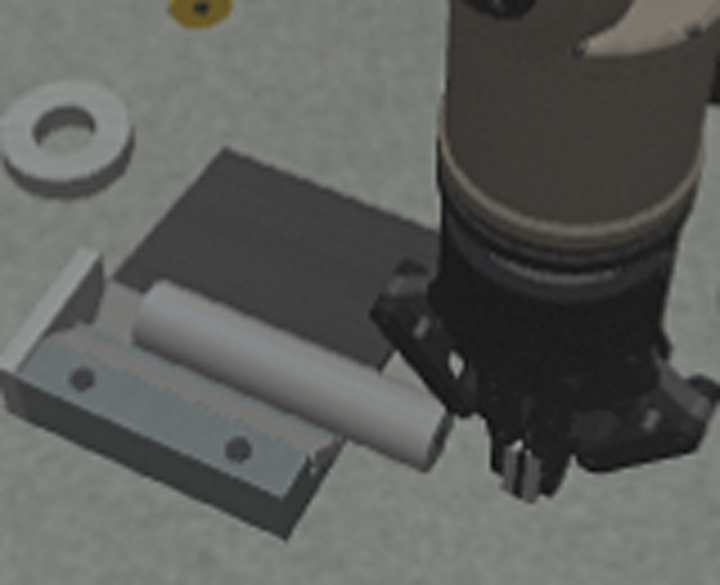

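>>> play_rows([
  [-4,-5,-3,0,0,0,255],
  [0,-5,0,0,0,0,255],
  [0,-4,0,0,0,0,255],
  [0,-4,0,0,0,0,255],
])

```text
clock: 8.65
tcp_pos: [0.6597, -0.1155, 0.0257]
orientation: [2.036, 2.389, 0.013]
contact_force: [-0.6, -0.0, 0.3]
grip_width: 0.0003
```

```bash
cat > l2.py <<'E'
import sys
from h import *
from bench import r,grab_frame
o=r.get_obs(); st(o)
f=grab_frame("scene"); np.savez(sys.argv[1]+".npz",**f); cv2.imwrite(f"pics/{sys.argv[1]}.png",cv2.resize(f["color"][180:310,190:350],None,fx=4.5,fy=4.5,interpolation=cv2.INTER_CUBIC))
E
python3 l2.py s8
```

```text
t 8.65 tcpB [120.1   1.4  25.7] rotleft [ 0.008 -0.004  0.002] F [-0.6  0.1  0.3] w 0.0003
```

View pics/s8.png

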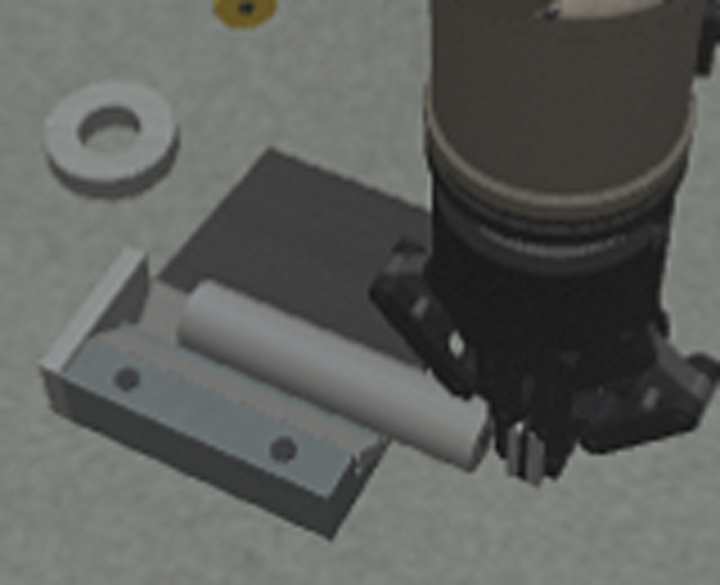

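>>> play_rows([
  [1,-3,5,0.008,-0.004,0,255],
  [0,-3,1,0,0,0,255],
  [0,-3,0,0,0,0,255],
  [0,-3,0,0,0,0,255],
  [0,-3,0,0,0,0,255],
])

```text
clock: 9.2
tcp_pos: [0.6464, -0.1162, 0.0202]
orientation: [2.034, 2.389, 0.004]
contact_force: [2.8, -0.6, -1.1]
grip_width: 0.0
```

```bash
python3 l2.py s9
```

```text
t 9.2 tcpB [106.8   2.7  20.2] rotleft [0.005 0.002 0.003] F [ 2.6 -1.1 -1.1] w 0.0
```

View pics/s9.png

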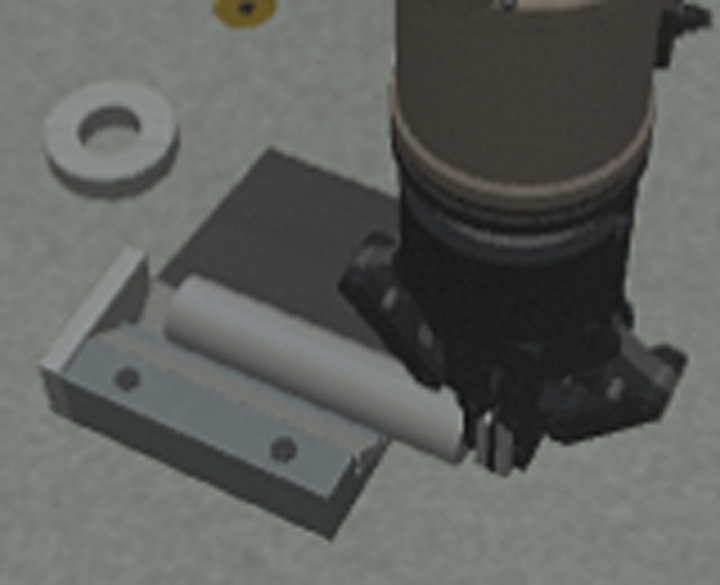

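>>> play_rows([
  [0,-4,0,0.005,0,0,255],
  [0,-4,0,0,0,0,255],
  [0,-4,0,0,0,0,255],
  [0,-3,0,0,0,0,255],
])

```text
clock: 9.65
tcp_pos: [0.6302, -0.1188, 0.0201]
orientation: [2.036, 2.392, -0.002]
contact_force: [3.2, 1.5, 0.4]
grip_width: -0.0
```

```bash
python3 l2.py s10
```

```text
t 9.65 tcpB [90.4  2.7 20.1] rotleft [-0.001  0.001  0.003] F [3.4 1.  0.4] w -0.0
```

View pics/s10.png

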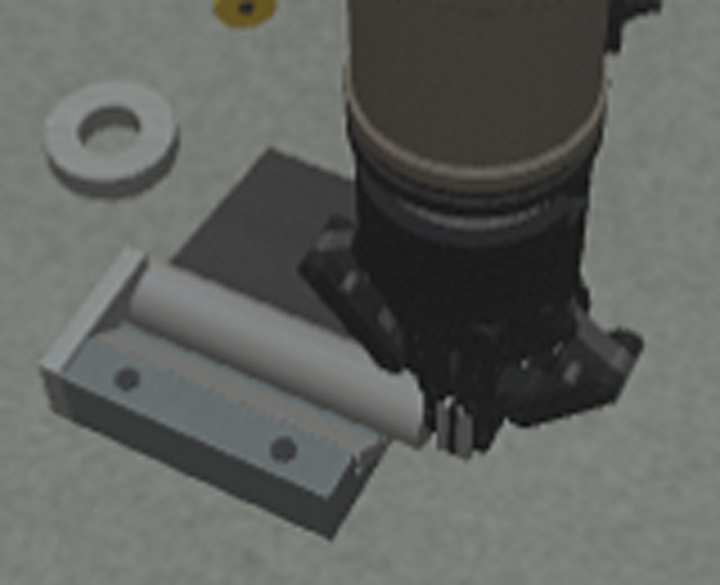

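>>> play_rows([
  [0,-3,0,0,0,0,255],
  [0,-2,0,0,0,0,255],
])

```text
clock: 9.9
tcp_pos: [0.6243, -0.1198, 0.0201]
orientation: [2.037, 2.392, -0.003]
contact_force: [3.3, 0.9, -0.5]
grip_width: -0.0001
```

>>> play_rows([
  [0,-2,0,0,0,0,255],
])

```text
clock: 10.0
tcp_pos: [0.6238, -0.1198, 0.0205]
orientation: [2.035, 2.39, 0.001]
contact_force: [9.5, 0.6, -2.5]
grip_width: 0.0003
```

```bash
python3 l2.py s11
```

```text
t 10.0 tcpB [83.9  2.7 20.5] rotleft [0.002 0.002 0.003] F [ 9.5 -0.9 -2.5] w 0.0003
```

View pics/s11.png

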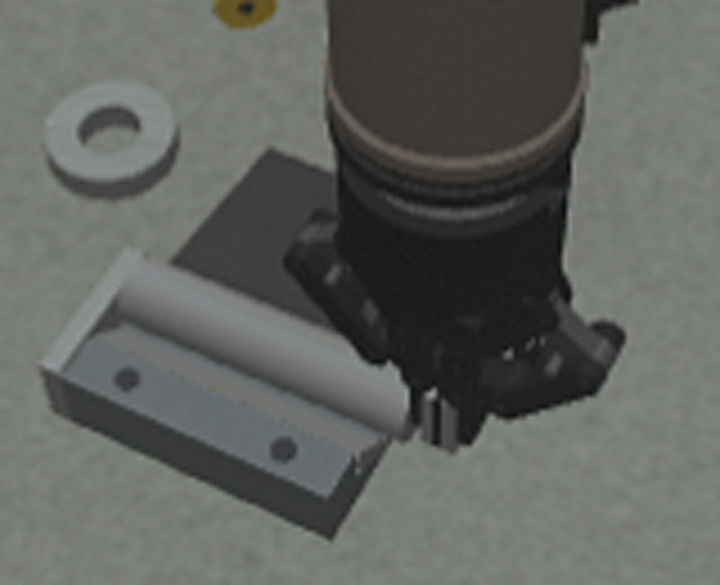

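The force jumped from 3.3 to 9.5 N while the tool stopped, so the bar end is at the stop. I'll retreat straight back, then up and away.

>>> play_rows([
  [0,-1,0,0,0,0,255],
  [0,4,0,0,0,0,255],
  [0,12,0,0,0,0,255],
  [0,25,0,0,0,0,255],
  [0,20,-10,0,0,0,255],
])

```text
clock: 10.55
tcp_pos: [0.6798, -0.1109, 0.0285]
orientation: [-2.036, -2.385, 0.009]
contact_force: [0.4, 0.3, 0.2]
grip_width: 0.0
```

>>> play_rows([
  [0,5,-40,0,0,0,255],
  [0,0,-45,0,0,0,255],
  [30,0,-45,0,0,0,255],
  [45,0,-10,0,0,0,255],
  [45,0,0,0,0,0,255],
])

```text
clock: 11.05
tcp_pos: [0.6707, 0.0001, 0.1693]
orientation: [-2.052, -2.373, 0.022]
contact_force: [-0.7, 0.2, 0.1]
grip_width: 0.0004
```

>>> play_rows([
  [45,0,0,0,0,0,255],
  [45,0,0,0,0,0,255],
  [45,0,0,0,0,0,255],
  [45,0,0,0,0,0,255],
  [0,0,0,0,0,0,255],
])

```text
clock: 11.55
tcp_pos: [0.6419, 0.1942, 0.1687]
orientation: [-2.039, -2.378, 0.024]
contact_force: [-0.9, 0.1, 0.1]
grip_width: 0.0002
```

```bash
python3 - <<'E'
from h import *
from bench import r,grab_frame
from scipy.optimize import least_squares
o=r.get_obs(); st(o)
for n in("scene","top"):
    f=grab_frame(n); np.savez(f"e_{n}.npz",**f); cv2.imwrite(f"pics/e_{n}.png",f["color"])
    C=W2B(cloud(f).reshape(-1,3)); m=(C[:,0]>-55)&(C[:,0]<66)&(abs(C[:,1]-2)<25)&(C[:,2]>(26 if n=="scene" else 24))&(C[:,2]<60)
    m&=~((C[:,1]<-14))
    P=C[m]
    g=lambda p:np.hypot(P[:,1]-p[0]-p[2]*(P[:,0]-5),P[:,2]-p[1]-p[3]*(P[:,0]-5))-15
    print(n,len(P),least_squares(g,[2,25,0,0],loss='soft_l1',f_scale=2).x.round(3))
f=load("e_scene.npz");a=cv2.resize(f["color"][215:295,190:310],None,fx=6.5,fy=6.5,interpolation=cv2.INTER_CUBIC);cv2.imwrite("pics/e1.png",cv2.convertScaleAbs(a,alpha=1.8,beta=-50))
f=load("e_top.npz");a=cv2.resize(f["color"][165:255,280:390],None,fx=6.5,fy=6.5,interpolation=cv2.INTER_CUBIC);cv2.imwrite("pics/e2.png",cv2.convertScaleAbs(a,alpha=2.2,beta=-50))
E
```

```text
t 11.55 tcpB [150.9 310.  168.7] rotleft [-0.018  0.003 -0.004] F [-0.8  0.2  0.1] w 0.0002
scene 982 [3.9470e+00 2.5572e+01 4.0000e-03 1.0000e-03]
top 863 [ 3.2320e+00  2.4738e+01  9.0000e-03 -0.0000e+00]
```

View pics/e1.png

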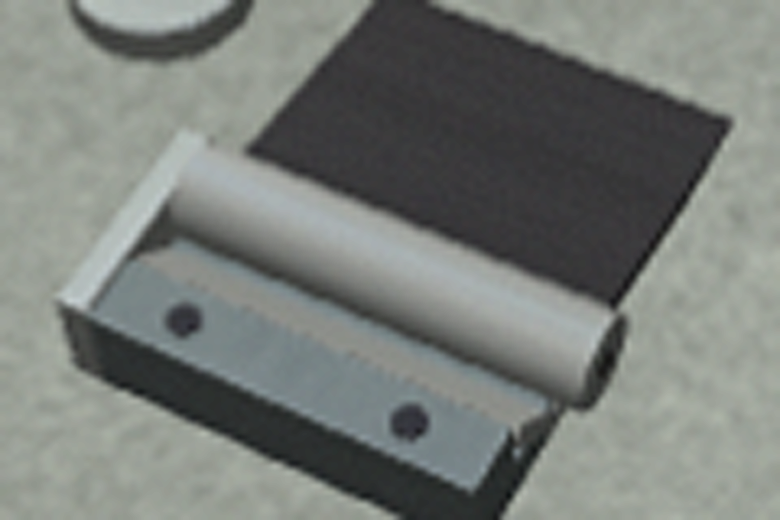

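View pics/e2.png

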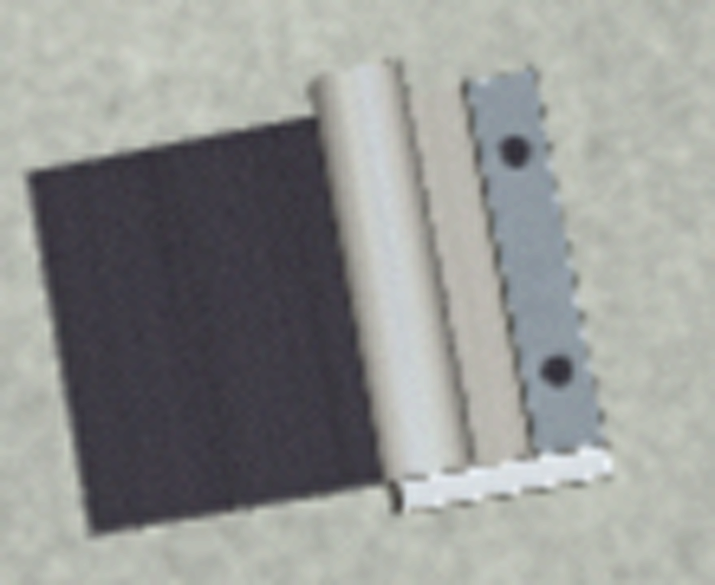

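View pics/e_scene.png

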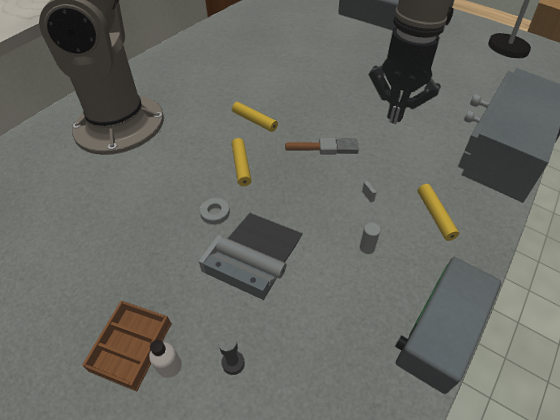

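```bash
python3 - <<'E'
from h import *
from bench import r
f=load("e_top.npz"); t=lambda p,s,o:(np.array(p,float)+.5)/s-.5+o
print(W2B(onplane(f,[t((353,72),6.5,[280,165])],.025)).round(1))
f=load("e_scene.npz"); print(W2B(onplane(f,[t((606,356),6.5,[190,215])],.025)).round(1))
# bystander shift check vs first frames
for n in("scene","top"):
    a=load(n+"0.npz")["color"];b=load(f"e_{n}.npz")["color"]
    m=(cv2.absdiff(a,b).max(2)>40).astype(np.uint8); m=cv2.morphologyEx(m,cv2.MORPH_OPEN,np.ones((2,2)))
    k,_,s,_=cv2.connectedComponentsWithStats(m); print(n,[x.tolist() for x in s[1:] if x[4]>15])
E
```

```text
[[70.4  3.7 25. ]]
[[70.2  6.2 25. ]]
scene [[41, 0, 10, 13, 72], [63, 0, 10, 5, 38], [400, 0, 44, 12, 358], [85, 2, 21, 22, 161], [50, 8, 18, 22, 210], [80, 9, 20, 19, 77], [69, 10, 6, 14, 37], [440, 19, 8, 5, 20], [370, 25, 75, 99, 3778], [110, 33, 10, 13, 94], [125, 41, 5, 14, 48], [60, 45, 9, 10, 51], [276, 192, 61, 19, 177], [219, 239, 5, 8, 32], [226, 240, 61, 39, 310]]
top [[17, 42, 159, 378, 10723], [54, 44, 70, 64, 1710], [70, 54, 8, 28, 84], [57, 84, 11, 2, 22], [71, 84, 8, 2, 16], [102, 400, 4, 6, 17]]
```

The free end is at x≈70 in both views, which matches the expected position against the stop. The only differences from the first pictures are the arm and the bar, so I'm handing in.

```bash
python3 -c "
from bench import r
print(r.hand_in(), r.get_obs()['clock'])"
```

```text
the job is handed in; nothing more can be done
the job is handed in; nothing more can be done
```

The bar is in the V with its end against the stop, and the job is handed in at about 11.7 s. I rolled it across the bench and up the ramp with two spread fingers. It dropped into the V, and I slid it along with closed fingers pushing on its free end. It was never gripped or lifted.

**Checks that agreed**
- **Stop contact:** the push force rose from 3.3 to 9.5 N as the tool stopped moving. After I took the hand away, the bar's free end measured x≈70 mm in both views, as expected against the stop.
- **Level and clear:** the bar is level and parallel to the V within about 0.01 rad. The hand is well clear, and comparing pictures with the start showed only the arm and the bar had changed. The top view was partly hidden by the arm.

**Check that disagreed**
- **Bar height in the V:** depth fits put the bar's axis at about y=+3 to +4 mm and z≈25 mm, against the nominal 0 and 23 mm. My origin for the block may be off by about 1.6 mm in y, but the fits still leave a gap of about 2.5 mm between the bar and the far face.
- **Likely cause:** a cheek-coloured ledge runs along the far face in both views, and the bar seems to rest on it. The ledge looks like part of the block, so I left it alone. The bar sat the same way before and after the slide.

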